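Hand out the stout specimen pot from the lever dispenser

ROBOT

A 6-joint arm with a two-finger parallel gripper is mounted at the origin on the work surface. World frame = base frame: x ahead of the robot, y to its left, z up, the work surface at z = 0. Lengths are in m, angles in rad, forces in N, time in s.
With the tool pointing down it reaches from about 0.25 to 0.85 m from the base axis. Payload 12.5 kg.
Tool frame: the origin (TCP) lies on the centre line of the jaws, within the pads' length; the fingertips stand 8 mm ahead of it and the grasp point (between the pads) lies 11 mm behind it; z points along the fingers, y is the direction in which the jaws open and shut (so a half turn about z gives the same grasp; the last joint's range is limited). The gripper opens to 93 mm and grips with 3 to 60 N. Pads are 15 mm wide; open, the fingers measure 128 mm over their backs; the gripper's body (75 mm by 188 mm) begins 65 mm behind the grasp point.
Start: joints at [1.066, 0.351, 1.652, -0, 1.139, -0.085], TCP at [0.224, 0.502, 0.227] pointing down, gripper open.
Joint ranges: [-2.75, 2.75], [-0.79, 2.1], [0.01, 2.65], [-1.57, 4.71], [0.07, 3.14], [-2.87, 2.87]. Speed limits (rad/s): [2.22, 2.22, 2.79, 3.14, 3.14, 3.14].

INTERFACE

Orientations are given as [roll, pitch, yaw] about the fixed x, y, z axes, in that order (R = Rz(yaw) Ry(pitch) Rx(roll)).
In Python, from workcell import arm gives the robot as it stands.
- The arm moves only by the tool servo_tool, never from a script. Its argument "rows" is one flat list of numbers, 4 for each row, row after row: the shift along the tool's x, y, z scaled (see below), then the turn about the tool's z scaled (see below). A call has 1 to 10 rows; each row is the pose to reach, as a shift and turn from the pose commanded when the call began, along the tool's axes at that moment; what a row does not reach only later rows make up. The controller multiplies each number of a shift by 0.15 m and each number of a turn by 45 degrees. A row lasts 1/12 s, in which the tool goes at most 41.7 mm and 7.16 degrees, less where a joint would pass 70% of its speed; a pose out of reach is approached as far as the arm can. A call with a number of a shift or a turn outside -1 to 1 is refused whole. A call with a gripper value outside its range is refused whole. "gripper" is the opening, from 0 (shut) to 1 (fully open), set as the call begins (left out, the last holds). The fingers move at their own pace and stop on an object; "grip_force" is the grip in N (left out, the last holds). Time passes only in rows, so rows that repeat a pose let the fingers close. It gives the time, the measured TCP pose, the force and the opening at its end, in the units of the state.
- arm.read_state(): the state, without advancing time (a new reading comes with each control period).
- arm.snapshot(name): name is "scene" or "top" or "wrist"; returns a dict with "frame" (384x512x3 uint8, red, green, blue), "intrinsics" (3x3 intrinsics, pixels), "dist_coeffs" ([k1, k2, p1, p2, k3] as OpenCV has them; the pictures are not rectified), "extrinsics" (4x4, takes a point from camera to world coordinates); the wrist camera has in their place "mount" (4x4, takes a point from camera to tool coordinates, whose origin is the TCP and whose axes are the flange's). Camera axes: x right, y up, looking along -z (the intrinsics and any distortion apply to the point x, -y, -z); pixel columns grow to the right and rows downward; lengths in m; the calibration is good to about 2 mm. A picture is of the moment at which its call begins: read the wrist's pose just before it. There is no depth.
- arm.hand_in(): hands the job in, once; it reports no verdict.
The state is a dict: "clock": time; "joints": joint angles; "joint_velocities": joint speeds; "effort": joint torques, N m; "tool_pos": TCP position; "ee_rot": TCP orientation; "contact_force": force on the tool from outside, world axes, zero at the start; "wrist_torque": the same for the moment, N m; "gripper_width": finger opening in m.
Only numpy, scipy, OpenCV 4.12 (cv2) and the standard library are available. Lean on these libraries where they do the work, as an engineer would, in place of code of your own. Each camera call takes 0.05 s, during which the arm holds its last target. There are 200 camera calls.

TASK

Two small lever dispensers stand on the duty desk: one holds a stout specimen pot behind its gate, the other a slim tube. With the fingertips, press down the paddle of the one with the stout pot so that its gate lifts, keep it down until the pot has rolled into the catch tray, then let go so that the gate drops shut. Do not touch the pot, do not work the other dispenser, and leave everything else on the desk where it stands.

Things in the scene. Friction and masses are not known exactly. Their poses are not given: they have to be found in the camera images.
- wide_dispenser: plastic dispenser fixed to the desk, 340 (x) x 96 (y) x 106 high. Origin: centre of underside; chute runs down towards +x. Lever paddle at x=-140, pivot between cheeks at x=-60, z=92; open-topped chute 80 wide from x=-40, gate 36 wide at x=+40, catch tray (floor z=8, end wall 42 high) x=+100 to +162. Holds the stout pot; may stand left or right.
- slim_dispenser: plastic dispenser fixed to the desk, 340 (x) x 96 (y) x 106 high. Origin: centre of underside; chute runs down towards +x. Lever paddle at x=-140, pivot between cheeks at x=-60, z=92; open-topped chute 80 wide from x=-40, gate 36 wide at x=+40, catch tray (floor z=8, end wall 42 high) x=+100 to +162. Holds the slim tube.
- wide_paddle (a point): centre of the top face of the flat metal paddle, 44 (along the lever) x 42 wide, at the end of the stout pot's dispenser's rocking lever; 98 above the desk at rest, 80 from the pivot. The point's x runs along the lever towards the gate, z up out of the paddle; it moves and tilts with the lever. Open space below and above it.
- slim_paddle (a point): centre of the top face of the flat metal paddle, 44 (along the lever) x 42 wide, at the end of the slim tube's dispenser's rocking lever; 98 above the desk at rest, 80 from the pivot. The point's x runs along the lever towards the gate, z up out of the paddle; it moves and tilts with the lever. Open space below and above it.
- wide_rocker (a joint): rocking lever of the stout pot's dispenser: 0 = at rest, gate shut; grows as the paddle is pressed down, to its stop at 0.40 rad (paddle's centre 31 mm lower). A spring returns it: about 3 N at the paddle's centre starts it moving, 4 N holds it fully down. The pot rolls out under the gate from about 0.25 rad on, within about a second.
- slim_rocker (a joint): rocking lever of the slim tube's dispenser: 0 = at rest, gate shut; grows as the paddle is pressed down, to its stop at 0.40 rad (paddle's centre 31 mm lower). A spring returns it: about 3 N at the paddle's centre starts it moving, 4 N holds it fully down. To be left at 0.
- pot: stout closed white specimen pot with a grey cap, 32 in diameter, 70 long, lying across the chute against the gate. Origin at its centre; y along its length. About 50 g. It rolls freely.
- tube: slim closed white tube with a grey cap, 16 in diameter, 70 long, lying across the other chute against the gate. Origin at its centre; y along its length.
- gel: hand-gel pump bottle, 42 in diameter, 125 high, standing between the dispensers. Origin at the centre of its underside. Bystander.
- stamp: wooden hand stamp, 38 in diameter, 72 high, standing on the robot's side of the dispensers. Origin at the centre of its underside. Bystander.
- mug: white mug, 80 in diameter, 90 high. Origin at the centre of its underside. Bystander.
- pen_pot: square white pen pot, 70 x 70 x 95 high, pens up to 145. Origin at the centre of its underside. Bystander.
- stapler: black stapler, 130 x 36 x 38 high. Origin at the centre of its underside. Bystander.
- tape: roll of paper tape lying flat, 86 in diameter, 24 high. Origin at the centre of its underside. Bystander.
Not all that is in view belongs to the job. Leave any blue or orange look-alike of the pot alone.

How it is judged:
By the outcome, as a careful person would: the job done as asked, in the order asked, and still so for the second after the job is handed in, with the robot touching nothing.
It also fails if it takes over 32 s, if anything falls off the work surface, if the arm or the gripper's body presses on something with over 40 N, if the wrist force passes 120 N, or if a joint passes its speed limit or range.

## Working session

There is one attempt and no reset: what is moved stays moved. The work goes in short steps, Python scripts to look and compute and a tool call to move; the robot and the scene stay as the last step left them, time stands still between calls to the robot, and variables do not carry over. Pictures are saved under pics/ and viewed, about 8 in all and at most 12, crops included, and the job is handed in when it is done.

Besides the shell and the picture viewer there is one more tool, called after "Call:" as name(argument=value, ...) on one line, values as JSON. servo_tool: Moves the arm, as the interface text tells. Shifts and turns lie within -1 to 1; 1 stands for 0.15 m of shift or 45 degrees of turn. Its arguments: {"type":"object","properties":{"rows":{"type":"array","items":{"type":"number","minimum":-1,"maximum":1}},"gripper":{"type":"number"},"grip_force":{"type":"number"}},"required":["rows"]}

```bash
mkdir -p pics; cat > h.py <<'E'
import numpy as np, cv2
from workcell import arm
def snap(n,f):
    s=arm.snapshot(n); cv2.imwrite(f,s["frame"][:,:,::-1]); np.savez(f[:-4]+'.npz',**{k:np.array(v) for k,v in s.items()}); return s
def ray(s,px):
    K=np.array(s["intrinsics"],float);d=np.array(s["dist_coeffs"],float)
    u=cv2.undistortPoints(np.array([[px]],float),K,d)[0,0]
    T=np.array(s["extrinsics"]);return T[:3,3],T[:3,:3]@np.array([u[0],-u[1],-1])
def atz(s,px,z):
    o,d=ray(s,px);return o+d*(z-o[2])/d[2]
def proj(s,P):
    T=np.linalg.inv(np.array(s["extrinsics"]));p=(T[:3,:3]@np.atleast_2d(P).T).T+T[:3,3]
    p=p*[1,-1,-1];return cv2.projectPoints(p,np.zeros(3),np.zeros(3),np.array(s["intrinsics"],float),np.array(s["dist_coeffs"],float))[0][:,0]
E
python3 - <<'E'
from h import *
a=snap("scene","pics/s.png");b=snap("top","pics/t.png")
st=arm.read_state();print(st["clock"],st["tool_pos"],st["ee_rot"],st["gripper_width"])
print(a["extrinsics"],b["extrinsics"])
for n in"st":
    i=cv2.imread(f"pics/{n}.png");cv2.imwrite(f"pics/{n}2.png",cv2.resize(i,(800,600),interpolation=2))
E
```

```text
0.1 [0.22402915 0.50199835 0.22618113] [-3.14059270e+00 -5.77248848e-05  2.72179078e+00] 0.09293052075028961
[[-0.68418357 -0.61993194  0.38415781  1.053441  ]
 [ 0.72928967 -0.57764047  0.36669886  0.4144776 ]
 [-0.00542324  0.53105166  0.84732209  1.05867529]
 [ 0.          0.          0.          1.        ]] [[ 0.02633458  0.98841323 -0.14948506  0.3500468 ]
 [-0.99962992  0.02705811  0.00280799 -0.01519009]
 [ 0.00682024  0.14935579  0.98876     1.55556999]
 [ 0.          0.          0.          1.        ]]
```

View pics/s2.png

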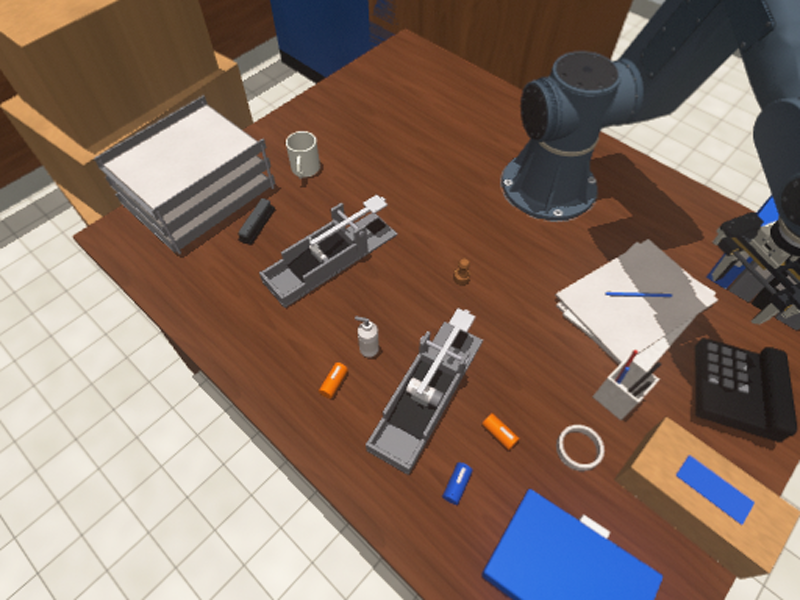

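View pics/t2.png

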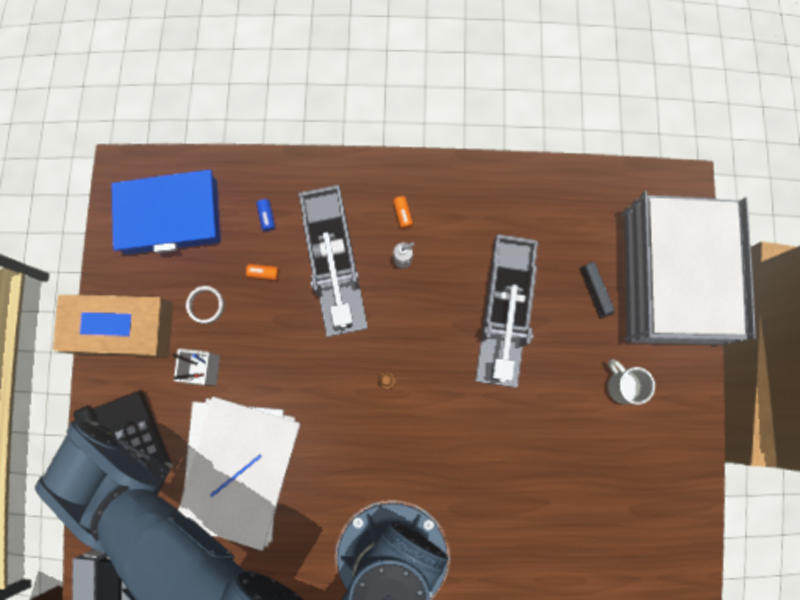

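The scene view (800 px scale) shows the left dispenser with its paddle at (462,319) and a fat white cylinder at (422,392). The right one has its paddle at (375,204) and a thin cylinder at about (318,248). In the top view the paddles are at (341,315) and (504,371). Possible confusions are the two dispensers and the look-alikes in scene: orange (334,380), orange (500,431) and blue (458,482). I choose the left dispenser and will check it in a close crop.

```bash
python3 - <<'E'
from h import *
s=cv2.imread("pics/s.png");t=cv2.imread("pics/t.png")
c=lambda i,x,y,w,h,k:cv2.resize(i[y:y+h,x:x+w],None,fx=k,fy=k,interpolation=cv2.INTER_CUBIC)
A=c(s,230,190,80,115,5);B=c(t,185,113,55,115,5);
C=c(s,160,118,100,80,3)
out=np.zeros((600,800,3),np.uint8)
out[:575,:400]=A;out[:575,405:680]=B
cv2.imwrite("pics/crop1.png",out);
out2=np.zeros((240,300,3),np.uint8);out2[:]=C
a=dict(np.load("pics/s.npz"));b=dict(np.load("pics/t.npz"))
k=.64
for nm,p,q in(("left",(462,319),(341,315)),("right",(375,204),(504,371))):
    print(nm,atz(a,np.array(p)*k,.098),atz(b,np.array(q)*k,.098))
cv2.imwrite("pics/crop2.png",out2)
E
```

```text
left [0.53791676 0.12686262 0.098     ] [0.53589208 0.12245247 0.098     ]
right [ 0.43162646 -0.22509866  0.098     ] [ 0.42366874 -0.23318853  0.098     ]
```

View pics/crop1.png

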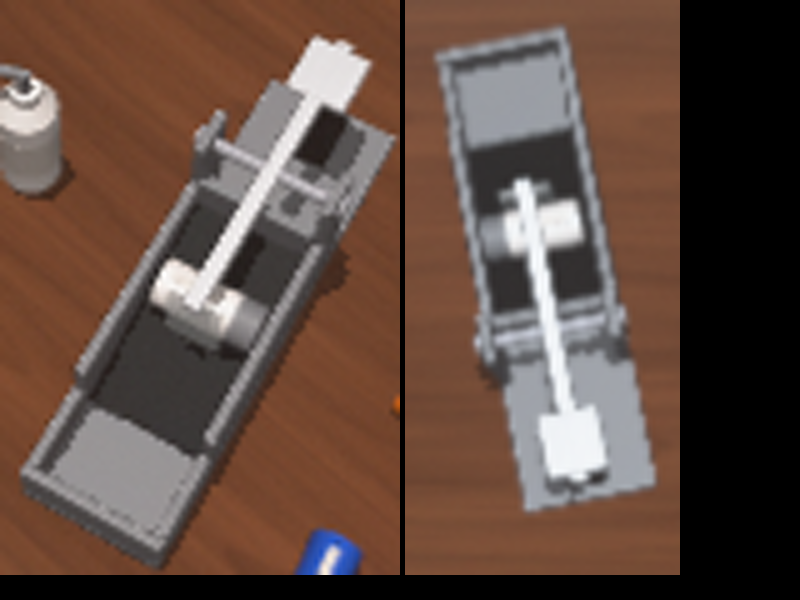

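View pics/crop2.png

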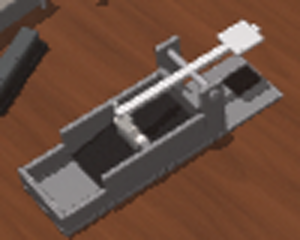

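The crop confirms that the left dispenser holds the stout pot, a fat cylinder as wide as the gate, and the right one holds the thin tube. Next I refine the pose.

```bash
cat >> h.py <<'E'
def tomove(P,yaw,st=None):
    from scipy.spatial.transform import Rotation as R
    st=st or arm.read_state();r=R.from_euler('xyz',st["ee_rot"])
    d=r.inv().apply(np.array(P)-st["tool_pos"])
    e=(R.from_euler('xyz',[np.pi,0,yaw]));t=(r.inv()*e).as_rotvec()
    return (d/.15).round(3),(np.degrees(t)/45).round(3)
E
python3 - <<'E'
from h import *
a=dict(np.load("pics/s.npz"));b=dict(np.load("pics/t.npz"))
T=lambda x,y:(185+(x-405)/5,113+y/5); S=lambda x,y:(230+x/5,190+y/5)
pa=atz(a,S(330,73),.098);pb=atz(b,T(573,440),.098);print(pa,pb)
tl,tr=atz(b,T(440,57),.05),atz(b,T(565,32),.05)
far=(tl+tr)/2;print("far",far)
near=[atz(b,T(*p),.006) for p in((525,508),(655,485))];n=sum(near)/2;print("near",n,near[0]-near[1])
v=(far-n)[:2];print("len",np.linalg.norm(v),"yaw",np.degrees(np.arctan2(v[1],v[0])))
w=(near[0]-near[1]);print("w yaw",np.degrees(np.arctan2(-w[0],w[1])))
u=v/np.linalg.norm(v);print("paddle pred",far[:2]-u*.302+0, n[:2]+u*.03)
P=(pa+pb)/2;yaw=np.arctan2(v[1],v[0])
print(tomove([P[0]-u[0]*.004,P[1]-u[1]*.004,.150],yaw+np.pi))
E
```

```text
[0.53849639 0.12865724 0.098     ] [0.53797865 0.12131048 0.098     ]
far [0.83159958 0.18948766 0.05      ]
near [0.50922208 0.1160691  0.006     ] [-0.01927     0.09299962  0.        ]
len 0.33063202751009446 yaw 12.829773797284146
w yaw 11.706323862200701
paddle pred [0.53713929 0.12242699] [0.53847311 0.12273075]
(array([-2.916, -1.457,  0.509]), array([-0.001, -0.   , -0.82 ]))
```

Call:
servo_tool(rows=[-0.2,-0.1,0,0,-0.4,-0.2,0,0,-0.6,-0.3,0,0,-0.8,-0.4,0,0,-1,-0.5,0,0], gripper=0)

```text
clock: 0.52
tool_pos: [0.3311, 0.3712, 0.2264]
ee_rot: [-3.141, -0.0, 2.722]
contact_force: [0.7, 1.0, -0.2]
gripper_width: 0.0643
```

Call:
servo_tool(rows=[-0.2,-0.1,0,0,-0.4,-0.2,0,0,-0.6,-0.3,0,0,-0.8,-0.4,0,0,-1,-0.5,0,0,-1,-0.5,0,-0.15,-1,-0.5,0,-0.3,-1,-0.5,0,-0.45,-1,-0.5,0,-0.6,-1,-0.5,0,-0.75])

```text
clock: 1.35
tool_pos: [0.4368, 0.2428, 0.2264]
ee_rot: [-3.141, -0.001, -2.967]
contact_force: [-0.2, 0.1, -0.3]
gripper_width: 0.0012
```

```bash
python3 - <<'E'
from h import *
st=arm.read_state();print(st["clock"],st["tool_pos"],st["ee_rot"],st["gripper_width"],st["contact_force"],st["joints"])
y=np.radians(12.4)
print(tomove([.538-.004*np.cos(y),.123-.004*np.sin(y),.150],y-np.pi))
E
```

```text
1.35 [0.43684721 0.24280804 0.22635219] [-3.14143873e+00 -6.21831102e-04 -2.96679527e+00] 0.0011732862291659733 [-0.15510355  0.14469929 -0.2825287 ] [ 4.14127450e-01  2.60166046e-01  1.77829652e+00 -2.38247717e-06
  1.10377068e+00 -1.33146524e+00]
(array([-0.499, -0.905,  0.509]), array([-0.   , -0.001, -0.053]))
```

Call:
servo_tool(rows=[-0.1,-0.2,0,-0.05,-0.2,-0.4,0,-0.05,-0.3,-0.6,0,-0.05,-0.4,-0.8,0,-0.05,-0.5,-0.905,0,-0.05,-0.5,-0.905,0.2,-0.05,-0.5,-0.905,0.4,-0.05,-0.5,-0.905,0.5,-0.05,-0.5,-0.905,0.5,-0.05])

```text
clock: 2.1
tool_pos: [0.5318, 0.1213, 0.1482]
ee_rot: [3.141, -0.006, -2.933]
contact_force: [-0.0, 0.3, -0.9]
gripper_width: 0.0006
```

```bash
python3 - <<'E'
from h import *
st=arm.read_state();print(st["clock"],st["tool_pos"],st["ee_rot"],st["contact_force"])
s=snap("scene","pics/s3.png");w=snap("wrist","pics/w3.png")
i=cv2.imread("pics/s3.png")[160:310,220:345];j=cv2.imread("pics/w3.png")
o=np.zeros((450,800,3),np.uint8);o[:,:375]=cv2.resize(i,(375,450),interpolation=2);o[:315,378:798]=cv2.resize(j,(420,315))
cv2.imwrite("pics/v3.png",o)
E
```

```text
2.1 [0.5318437  0.12134333 0.14817846] [ 3.14117388 -0.00622083 -2.93343772] [-6.16729103e-04  3.36088396e-01 -8.73112986e-01]
```

View pics/v3.png

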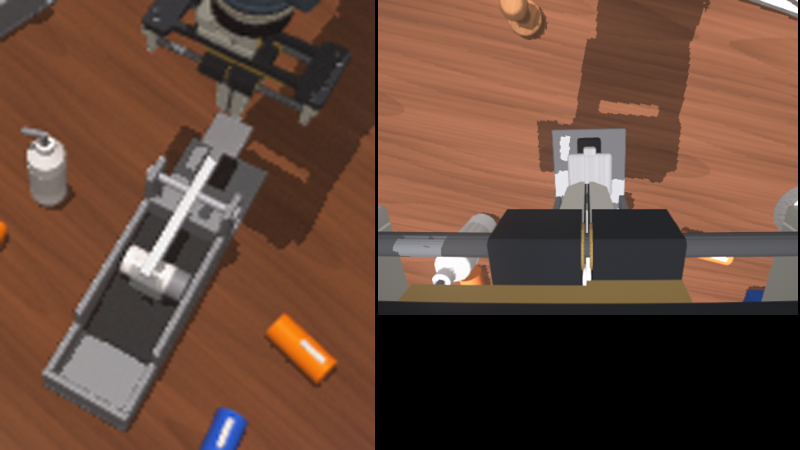

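The fingertips hang centred over the paddle: in the wrist view the finger seam is at x≈588 and the paddle at ≈590. Nothing has been touched. Now I press.

Call:
servo_tool(rows=[-0.02,0,0.08,0,-0.02,0,0.16,0,-0.03,0,0.22,0,-0.03,0,0.26,0,-0.03,0,0.28,0,-0.03,0,0.31,0,-0.03,0,0.34,0,-0.03,0,0.37,0])

```text
clock: 2.87
tool_pos: [0.5383, 0.1228, 0.0962]
ee_rot: [-3.142, 0.001, -2.933]
contact_force: [-1.4, -1.1, 3.9]
gripper_width: 0.0005
```

```bash
python3 - <<'E'
from h import *
st=arm.read_state();print(st["clock"],st["tool_pos"],st["ee_rot"],st["contact_force"])
E
```

```text
2.8667 [0.53830823 0.1227927  0.09622939] [-3.14158231e+00  5.41901383e-04 -2.93308031e+00] [-1.35136346 -1.14496419  3.93683429]
```

Call:
servo_tool(rows=[0,0,0.03,0,0,0,0.06,0,0,0,0.09,0,0,0,0.11,0,0,0,0.12,0,0,0,0.12,0,0,0,0.12,0,0,0,0.12,0,0,0,0.12,0,0,0,0.12,0])

```text
clock: 3.7
tool_pos: [0.538, 0.1227, 0.0782]
ee_rot: [-3.142, -0.0, -2.933]
contact_force: [0.2, 0.0, 3.8]
gripper_width: 0.0008
```

Call:
servo_tool(rows=[0,0,0,0,0,0,0,0,0,0,0,0,0,0,0,0,0,0,0,0,0,0,0,0,0,0,0,0,0,0,0,0])

```text
clock: 4.37
tool_pos: [0.5381, 0.1227, 0.0781]
ee_rot: [-3.142, -0.0, -2.933]
contact_force: [-0.0, 0.1, 3.7]
gripper_width: 0.0005
```

```bash
python3 - <<'E'
from h import *
st=arm.read_state();print(st["clock"],st["tool_pos"],st["contact_force"])
snap("scene","pics/s4.png")
cv2.imwrite("pics/v4.png",cv2.resize(cv2.imread("pics/s4.png")[160:310,200:345],None,fx=4,fy=4,interpolation=2))
E
```

```text
4.3667 [0.53808531 0.12271738 0.07810523] [-0.04285266  0.12585362  3.69212927]
```

View pics/v4.png

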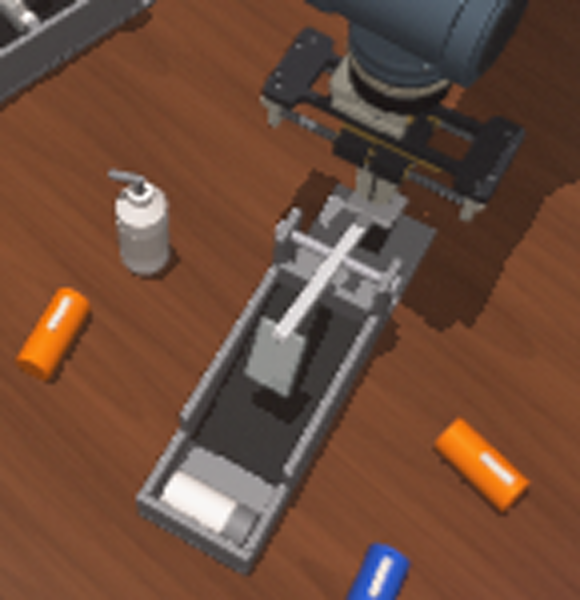

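The pot now lies in the catch tray at about (205,505) and the gate is up at (275,355). I release by going straight up.

Call:
servo_tool(rows=[0,0,-0.03,0,0,0,-0.07,0,0,0,-0.12,0,0,0,-0.18,0,0,0,-0.25,0,0,0,-0.4,0,0,0,-0.6,0,0,0,-0.8,0,0,0,-0.8,0,0,0,-0.8,0])

```text
clock: 5.25
tool_pos: [0.5391, 0.1229, 0.2004]
ee_rot: [-3.141, 0.004, -2.933]
contact_force: [0.1, 0.1, -0.7]
gripper_width: 0.0007
```

Call:
servo_tool(rows=[0,0,0,0,0,0,0,0,0,0,0,0,0,0,0,0,0,0,0,0,0,0,0,0])

```text
clock: 5.75
tool_pos: [0.5381, 0.1227, 0.1978]
ee_rot: [3.142, -0.001, -2.933]
contact_force: [0.1, 0.3, -0.2]
gripper_width: 0.0002
```

```bash
python3 - <<'E'
from h import *
st=arm.read_state();print(st["clock"],st["tool_pos"],st["contact_force"])
snap("scene","pics/s5.png")
cv2.imwrite("pics/v5.png",cv2.resize(cv2.imread("pics/s5.png"),(800,600),interpolation=2))
E
```

```text
5.75 [0.53805328 0.12271945 0.19778243] [ 0.05849855  0.26900093 -0.19053263]
```

View pics/v5.png

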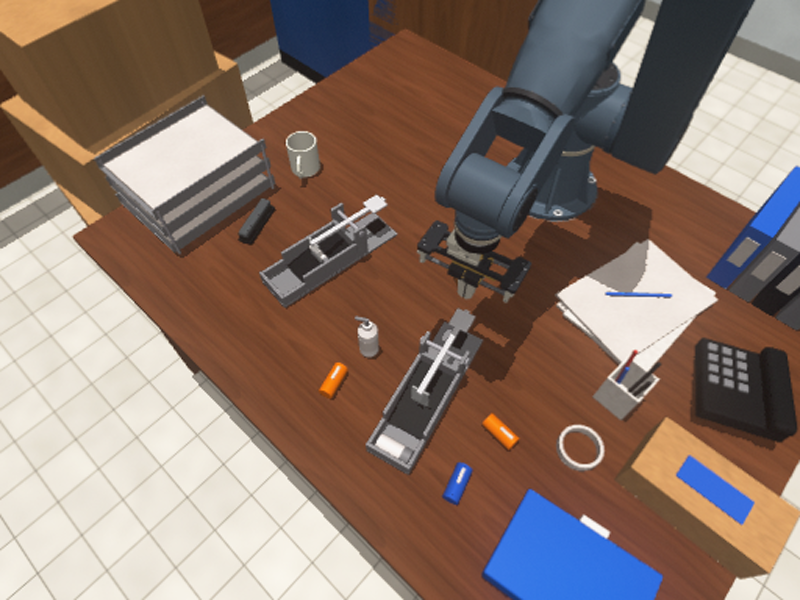

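The pot is in the tray (392,447), the gate is down (421,395) and the paddle is back at rest (462,320). Everything else stands where it was.

```bash
python3 -c "
from workcell import arm
print(arm.hand_in())"
```

```text
the job is handed in; nothing more can be done
None
```

The stout pot is in its catch tray and its gate is shut again, and I handed the job in at about 5.8 s.

- **Press:** I picked the left dispenser because the crop showed the stout pot there. With closed fingertips I pressed its paddle about 28 mm, at roughly 4 N. I held it down until a picture showed the pot in the tray, then lifted straight up.
- **Last picture:** The paddle is back at its rest position and the gate is down. The other dispenser and the visible bystanders are where they were. The stamp was hidden behind the arm in that view; the fingers passed well clear of it.
- **Readings:** The force read about 0 N after I let go, with the gripper about 9 cm above the paddle.
- **Disagreement:** The two cameras differed by about 7 mm on the paddle's y position. I used the top-camera value, and the wrist view confirmed the fingertips were centred on the paddle. No check failed.

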